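# Flatten a batch of cast silver bars in the treadle press

## Task

Flatten the cast silver bars: press the mushroom stop down so that it latches, lay every bar on the bench flat and fully on the press bed, none on top of another, turn the stop's knob clockwise so that it pops back up, then work the treadle twice: each time push it down to its stop, keep it there for a good second and let it come fully back up. Push the stop down again so that it latches before you take the bars off the bed, lay them all flat in the wooden tray and leave the stop latched; never work the treadle while the stop is down, and leave the other things on the bench alone.

Things in the scene. Friction and masses are not known exactly. Their poses are not given: they have to be found in the camera images.
- bar1: cast silver bar, plain bright metal, 50 x 28 x 8 mm, 80 to 150 g; two or three of the four are there (the others are absent, None). Origin: centre of its underside; x along its length, z up
- bar2: cast silver bar, plain bright metal, 50 x 28 x 8 mm, 80 to 150 g; two or three of the four are there (the others are absent, None). Origin: centre of its underside; x along its length, z up
- bar3: cast silver bar, plain bright metal, 50 x 28 x 8 mm, 80 to 150 g; two or three of the four are there (the others are absent, None). Origin: centre of its underside; x along its length, z up
- bar4: cast silver bar, plain bright metal, 50 x 28 x 8 mm, 80 to 150 g; two or three of the four are there (the others are absent, None). Origin: centre of its underside; x along its length, z up
- press_bed (a point): centre of the top face of the press bed, a flat steel face 240 x 120 mm without rims, 25 mm above the bench, on a grey base; x along the bed's length, y along its 120 mm depth, z up. The pressing plate stands open along its -y edge
- plate (a joint): pressing plate (aluminium, 200 mm wide, 120 mm long), hinged 75 mm from the bed's centre on its -y side, 38 mm above the bench: 0 open (leans back 10 degrees past upright, top 155 mm above the bench), 1.75 closed (10 mm above the bed). The treadle drives it, 6.25 times as far as its own turn
- stop_box: stop box, grey plastic, 80 x 80 mm, 55 mm high, a collar 50 mm wide and 5 mm high on it, the red mushroom stop on top; origin: centre of its underside
- stop_top (a point): top centre of the red mushroom head (round, 40 mm across, 17 mm high with a domed top and upright sides from 7 to 15 mm below the top); 90 mm above the bench when up, about 85 mm when latched
- stop (a joint): how far the mushroom is down: 0 up, 8.5 mm at its end (about 7 N), where it must be held about a second while its knob turns itself by a spring and latches; it then stays at about 5.3 mm when let go
- stop_knob (a joint): turn of the mushroom head, rad, growing clockwise seen from above: 0 when up, springs to -0.8 when latched (0.15 N m). Turned clockwise past 0, up to +0.6, it is free to pop up by its spring (4 to 7 N), but tight fingers hold it down, and let go it turns back at about 2 rad/s: turn it to +0.3 or more, then lift it in the grip or let go quickly
- pedal_pad (a point): point to push on the treadle plate (90 mm wide, 160 mm long, ribbed steel), on its top face, in the middle of its width, 110 mm from the hinge; x from the plate's free end to its hinge when at rest (yaw), z up at rest. At rest the plate slopes up from the hinge by 0.28 rad, the point 68 mm above the bench; at its stop the plate is level and the point 38 mm above the bench.
- pedal (a joint): treadle: 0 up, 0.28 rad down at its stop; a spring brings it back (7 N at the pad at first, 10 to 13 N at the stop)
- tray_in (a point): centre of the inner floor (4 mm above the bench) of the wooden tray for finished bars; inside 212 x 112 mm (x by y), walls 4 mm thick, top 14 mm above the bench
- flux_bottle: bystander: small amber glass bottle, 26 mm across, 65 mm high; origin: centre of its underside
- loupe: bystander: black loupe, 32 mm across, 26 mm high; origin: centre of its underside
- ring_mandrel: bystander: tapered steel ring mandrel on a foot 56 mm across, 150 mm high; origin: centre of its underside
- tool_pot: bystander: white ceramic pot, 70 mm across, 90 mm high; origin: centre of its underside
- burnisher: bystander: burnisher with a wooden handle, 200 mm long, 26 mm thick, lying along its x; origin: middle of its length, at its underside
- chasing_hammer: bystander: hammer, 260 mm long, lying along its x; origin: middle of its length, at its underside
- bench_block: bystander: steel block 70 x 70 x 20 mm; origin: centre of its underside
- wax_tin: bystander: round brass tin, 60 mm across, 25 mm high; origin: centre of its underside
Things that resemble listed ones, but are neither listed nor needed, are in the scene too. Leave any purple look-alike of the stop_box alone.

How it is judged (in metres and radians):
On the way, in this order (a step that is already met when the one before it is completed fails the run):
1. the mushroom stop is pressed down and stays latched when let go (value of joint stop above 0.0045 m and contact force between the fingers and stop_box below 0.3 N), for 0.3 s.
2. every bar lies flat on the press bed, released, with the stop still latched (all of step 1 and x of bar1 in the frame of press_bed between -0.107 and 0.107 m and y of bar1 in the frame of press_bed between -0.047 and 0.047 m and z of bar1 in the frame of press_bed between -0.006 and 0.004 m and angle between each of bar1, bar2, bar3, bar4's own z axis and vertical below 0.15 rad and x of bar2 in the frame of press_bed between -0.107 and 0.107 m and y of bar2 in the frame of press_bed between -0.047 and 0.047 m and z of bar2 in the frame of press_bed between -0.006 and 0.004 m and x of bar3 in the frame of press_bed between -0.107 and 0.107 m and y of bar3 in the frame of press_bed between -0.047 and 0.047 m and z of bar3 in the frame of press_bed between -0.006 and 0.004 m and x of bar4 in the frame of press_bed between -0.107 and 0.107 m and y of bar4 in the frame of press_bed between -0.047 and 0.047 m and z of bar4 in the frame of press_bed between -0.006 and 0.004 m and linear speed of each of bar1, bar2, bar3, bar4 below 0.02 m/s and contact force between the fingers and bar1 below 0.3 N and contact force between the fingers and bar2 below 0.3 N and contact force between the fingers and bar3 below 0.3 N and contact force between the fingers and bar4 below 0.3 N), for 0.3 s.
3. the stop is turned and pops back up, the bars still on the bed (value of joint stop below 0.002 m and x of bar1 in the frame of press_bed between -0.125 and 0.125 m and y of bar1 in the frame of press_bed between -0.065 and 0.065 m and z of bar1 in the frame of press_bed between -0.006 and 0.012 m and angle between each of bar1, bar2, bar3, bar4's own z axis and vertical below 0.4 rad and x of bar2 in the frame of press_bed between -0.125 and 0.125 m and y of bar2 in the frame of press_bed between -0.065 and 0.065 m and z of bar2 in the frame of press_bed between -0.006 and 0.012 m and x of bar3 in the frame of press_bed between -0.125 and 0.125 m and y of bar3 in the frame of press_bed between -0.065 and 0.065 m and z of bar3 in the frame of press_bed between -0.006 and 0.012 m and x of bar4 in the frame of press_bed between -0.125 and 0.125 m and y of bar4 in the frame of press_bed between -0.065 and 0.065 m and z of bar4 in the frame of press_bed between -0.006 and 0.012 m), for 0.2 s.
4. the treadle is held down at its stop (first stroke) with every bar lying on the bed and the stop up (value of joint pedal above 0.25 rad and value of joint stop below 0.002 m and x of bar1 in the frame of press_bed between -0.107 and 0.107 m and y of bar1 in the frame of press_bed between -0.047 and 0.047 m and z of bar1 in the frame of press_bed between -0.006 and 0.004 m and angle between each of bar1, bar2, bar3, bar4's own z axis and vertical below 0.15 rad and x of bar2 in the frame of press_bed between -0.107 and 0.107 m and y of bar2 in the frame of press_bed between -0.047 and 0.047 m and z of bar2 in the frame of press_bed between -0.006 and 0.004 m and x of bar3 in the frame of press_bed between -0.107 and 0.107 m and y of bar3 in the frame of press_bed between -0.047 and 0.047 m and z of bar3 in the frame of press_bed between -0.006 and 0.004 m and x of bar4 in the frame of press_bed between -0.107 and 0.107 m and y of bar4 in the frame of press_bed between -0.047 and 0.047 m and z of bar4 in the frame of press_bed between -0.006 and 0.004 m), for 0.7 s.
5. the treadle is let come back up (first stroke) (value of joint pedal below 0.04 rad), for 0.1 s.
6. the treadle is held down at its stop (second stroke) with every bar lying on the bed and the stop up (all of step 4), for 0.7 s.
7. the treadle is let come back up (second stroke) (value of joint pedal below 0.04 rad), for 0.1 s.
8. the stop is pressed down again and stays latched, the bars still on the bed (all of step 1 and value of joint pedal below 0.04 rad and x of bar1 in the frame of press_bed between -0.125 and 0.125 m and y of bar1 in the frame of press_bed between -0.065 and 0.065 m and z of bar1 in the frame of press_bed between -0.006 and 0.012 m and angle between each of bar1, bar2, bar3, bar4's own z axis and vertical below 0.4 rad and x of bar2 in the frame of press_bed between -0.125 and 0.125 m and y of bar2 in the frame of press_bed between -0.065 and 0.065 m and z of bar2 in the frame of press_bed between -0.006 and 0.012 m and x of bar3 in the frame of press_bed between -0.125 and 0.125 m and y of bar3 in the frame of press_bed between -0.065 and 0.065 m and z of bar3 in the frame of press_bed between -0.006 and 0.012 m and x of bar4 in the frame of press_bed between -0.125 and 0.125 m and y of bar4 in the frame of press_bed between -0.065 and 0.065 m and z of bar4 in the frame of press_bed between -0.006 and 0.012 m), for 0.3 s.
At the end, for the whole second after the job is handed in: Every bar lies flat (within 0.15 rad) on the floor of the wooden tray, inside its walls, at rest; the stop is latched (down more than 4.5 mm) and the treadle is up (below 0.04 rad) (x of bar1 in the frame of tray_in between -0.104 and 0.104 m and y of bar1 in the frame of tray_in between -0.054 and 0.054 m and z of bar1 in the frame of tray_in between -0.006 and 0.004 m and angle between each of bar1, bar2, bar3, bar4's own z axis and vertical below 0.15 rad and x of bar2 in the frame of tray_in between -0.104 and 0.104 m and y of bar2 in the frame of tray_in between -0.054 and 0.054 m and z of bar2 in the frame of tray_in between -0.006 and 0.004 m and x of bar3 in the frame of tray_in between -0.104 and 0.104 m and y of bar3 in the frame of tray_in between -0.054 and 0.054 m and z of bar3 in the frame of tray_in between -0.006 and 0.004 m and x of bar4 in the frame of tray_in between -0.104 and 0.104 m and y of bar4 in the frame of tray_in between -0.054 and 0.054 m and z of bar4 in the frame of tray_in between -0.006 and 0.004 m and linear speed of each of bar1, bar2, bar3, bar4 below 0.02 m/s and value of joint stop above 0.0045 m and value of joint pedal below 0.04 rad); the robot touches nothing.
It fails at once if the treadle is pressed (more than 0.1 rad) while the stop is down (more than 3 mm) (value of joint pedal above 0.1 rad and value of joint stop above 0.003 m).
It fails at once if a bystander is moved more than 40 mm (distance of any of flux_bottle, loupe, ring_mandrel, tool_pot, burnisher, chasing_hammer, bench_block, wax_tin from where it was at the start of the episode above 0.04 m).
Of bar1, bar2, bar3, bar4 only 2 to 3 are there at a start; the rules pass over those that are not, and their reading is None.
At some moment in a run one of bar1, bar2, bar3, bar4 may be knocked a few centimetres aside while the robot is not near it.
Once in a run the grip may slacken for a moment while it holds something.
It also fails if it takes over 210 s, if anything falls off the work surface, if the arm or the gripper's body presses on something with over 40 N, if the wrist force passes 120 N, or if a joint passes its speed limit or range.

## Robot

A 7-joint arm with a two-finger parallel gripper is mounted at the origin on the work surface. World frame = base frame: x ahead of the robot, y to its left, z up, the work surface at z = 0. Lengths are in mm, angles in degrees, forces in N, time in s.
With the tool pointing down it reaches from about 350 to 900 mm from the base axis. Payload 8.1 kg.
Tool frame: the origin (TCP) lies on the centre line of the jaws, within the pads' length; the fingertips stand 11 mm ahead of it and the grasp point (between the pads) lies 8 mm behind it (r.tcp_to_tips is the distance from the TCP to the fingertips, in mm); z points along the fingers, y is the direction in which the jaws open and shut (so a half turn about z gives the same grasp; the last joint's range is limited). The gripper opens to 85 mm and grips with 20 to 120 N. Pads are 22 mm wide; open, the fingers measure 114 mm over their backs; the gripper's body (76 mm by 85 mm) begins 54 mm behind the grasp point. The pads swing forward as they close: fully open they stand 13 mm farther back than shut.
Start: joints at [59.668, 24.895, 1.432, 90.138, -0.665, 64.973, -4.303], TCP at [258.704, -568.958, 242.323] pointing down, gripper open.
Joint ranges: [-149.89, 149.89], [-25.12, 119.58], [-72.63, 75.52], [4.76, 147.25], [-75.54, 255.54], [6.69, 114.76], [-157.13, 157.13]. Speed limits (degrees/s): [127.2, 127.2, 172.46, 172.46, 180, 180, 180].

## Interface

Orientations are given as [roll, pitch, yaw] about the fixed x, y, z axes, in that order (R = Rz(yaw) Ry(pitch) Rx(roll)).
In Python, from cell import r gives the robot as it stands. The module is installed in compiled form; this text tells all that it offers. Calls block until the motion is done:
- r.goto(position, orientation): joint-space move of the TCP to a pose.
- r.move_l(position, rot=None, max_speed=150): straight line of the TCP; rot=None keeps the orientation; max_speed is the mean speed in mm/s.
- r.movej(angles): joint-space move.
- r.move_gripper(opening, strength=None): finger opening in mm; strength is the grip in N (None keeps the last); returns when the fingers have stopped.
- r.pause(seconds).
- r.inverse_kinematics(position, orientation): joint angles nearest the present ones, or None.
- r.capture(name): name is "side" or "top"; returns a dict with "frame" (400x640x3 uint8, red, green, blue), "z_map" (400x640 float32, mm along the optical axis (not along the pixel's ray), 0 where there is no reading), "camera_matrix" (3x3 intrinsics, pixels), "pose" (4x4, takes a point from camera to world coordinates). Camera axes: x right, y up, looking along -z (the intrinsics and any distortion apply to the point x, -y, -z); pixel columns grow to the right and rows downward; lengths in mm; the calibration is good to about 2 mm. A picture is of the moment at which its call begins.
A pose or a line that the arm cannot do raises r.Unreachable and nothing moves.
- r.hand_in(): hands the job in, once; it reports no verdict.
Trained networks look in the newest picture that a camera, given by its name, has taken for a name from the list of things; names that differ only in an ending like _2 or _b are one class to them, and where a whole thing is asked for, a point or a joint stands for the part that bears it (a point fixed in the world has none). Each returns a list of dicts, best first, with "confidence" (0 to 1); they miss things now and then, are a little off and sometimes report something else, mostly with a low value. They report only what shows in the picture. A call takes as long as a camera call. They do not tell look-alikes from the thing itself.
- r.boxes_of(target, camera): "bbox" ([left, top, right, bottom] in pixels, round what is visible of it).
- r.silhouettes(target, camera): "pixels" (400x640 bool, what is visible of it) and "bbox" ([left, top, right, bottom] in pixels, round what is visible of it).
Readings, each from a call of its own:
- r.get_clock(): time.
- r.get_joint_pos(): joint angles.
- r.get_joint_velocities(): joint speeds.
- r.get_joint_torque(): joint torques, N m.
- r.get_tcp_pos(): TCP position.
- r.get_orientation(): TCP orientation.
- r.get_wrist_force(): force on the tool from outside, world axes, zero at the start.
- r.get_torque(): the same for the moment, N m.
- r.get_opening(): finger opening in mm.
Only numpy, scipy, OpenCV 4.12 (cv2) and the standard library are available. Lean on these libraries where they do the work, as an engineer would, in place of code of your own. Each camera call takes 0.05 s, during which the arm holds its last target.

## Working session

There is one attempt and no reset: what is moved stays moved. The work goes in short steps, each a Python script; the robot and the scene stay as the last script left them, time stands still between calls to the robot, and variables do not carry over. Pictures are saved under pics/ and viewed, and the job is handed in when it is done.

```bash
mkdir -p pics; ls
python3 - <<'E'
from cell import r
import cv2
for n in("top","side"):
    c=r.capture(n); cv2.imwrite(f"pics/{n}0.png",c["frame"][:,:,::-1]); print(n,c["camera_matrix"],c["pose"])
print(r.get_clock())
E
```

```text
pics
top [[421.1659257    0.         308.8550079 ]
 [  0.         421.1659257  204.10275164]
 [  0.           0.           1.        ]] [[ 3.61603025e-02  9.77525964e-01 -2.07690689e-01  3.60517057e+02]
 [-9.99345794e-01  3.55048681e-02 -6.88387061e-03 -3.48051870e+01]
 [ 6.44868256e-04  2.07803739e-01  9.78170328e-01  1.12151800e+03]
 [ 0.00000000e+00  0.00000000e+00  0.00000000e+00  1.00000000e+00]]
side [[443.7769777    0.         320.12960664]
 [  0.         443.7769777  200.07830839]
 [  0.           0.           1.        ]] [[-7.64109583e-01  4.31527496e-01 -4.79500329e-01  4.33751273e+01]
 [-6.45029064e-01 -5.01186366e-01  5.76844635e-01  6.10604335e+02]
 [ 8.60529360e-03  7.50064162e-01  6.61309082e-01  8.12392815e+02]
 [ 0.00000000e+00  0.00000000e+00  0.00000000e+00  1.00000000e+00]]
0.1
```

View pics/top0.png

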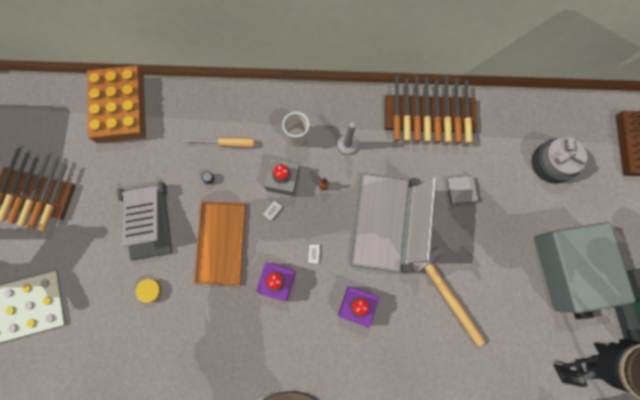

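View pics/side0.png

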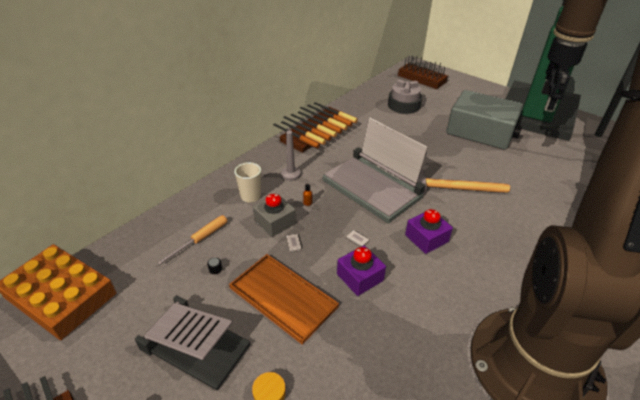

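The top view shows bars at about (273,211) and (314,253), the grey stop box at (281,177), the tray at (221,243), the treadle at (143,215) and the press at (380,222). The two purple look-alikes sit at (276,281) and (359,306). Next I'll turn these into positions.

```bash
cat > h.py <<'E'
from cell import r
import numpy as np, cv2
def cap(n,save=None,zoom=None):
    c=r.capture(n)
    if save:
        im=c["frame"][:,:,::-1]
        if zoom:
            x0,y0,x1,y1=zoom; s=min(800/(x1-x0),600/(y1-y0)); im=cv2.resize(im[y0:y1,x0:x1],None,fx=s,fy=s,interpolation=cv2.INTER_CUBIC)
        cv2.imwrite(f"pics/{save}.png",im)
    return c
def cloud(c):
    z=c["z_map"].astype(float); K=c["camera_matrix"]; v,u=np.mgrid[0:400,0:640]
    x=(u-K[0,2])/K[0,0]*z; y=(v-K[1,2])/K[1,1]*z
    P=np.stack([x,-y,-z,np.ones_like(z)],-1)@c["pose"].T
    P=P[...,:3]; P[z<=0]=np.nan
    return P
def ray(c,uv,h):
    "points on plane z=h for pixels"
    K=c["camera_matrix"]; uv=np.atleast_2d(uv).astype(float)
    d=np.stack([(uv[:,0]-K[0,2])/K[0,0],-(uv[:,1]-K[1,2])/K[1,1],-np.ones(len(uv))],-1)@c["pose"][:3,:3].T
    o=c["pose"][:3,3]; return o+d*((h-o[2])/d[:,2])[:,None]
def project(c,P):
    P=np.atleast_2d(P); q=(P-c["pose"][:3,3])@c["pose"][:3,:3]; K=c["camera_matrix"]
    return np.stack([K[0,2]+K[0,0]*q[:,0]/-q[:,2],K[1,2]+K[1,1]*-q[:,1]/-q[:,2]],-1)
def rect(c,mask,h):
    """min area rect of mask on plane h: centre, (long,short), yaw of long side deg"""
    m=cv2.resize(mask.astype(np.float32),None,fx=1,fy=1)>0.5
    cs,_=cv2.findContours(m.astype(np.uint8),cv2.RETR_EXTERNAL,cv2.CHAIN_APPROX_NONE)
    k=max(cs,key=cv2.contourArea)[:,0]
    W=ray(c,k,h)[:,:2].astype(np.float32)
    (cx,cy),(a,b),t=cv2.minAreaRect(W)
    if a<b: a,b,t=b,a,t+90
    return np.array([cx,cy]),(a,b),(t+90)%180-90
E
python3 - <<'E'
from h import *
for n in("top","side"):
    c=cap(n); P=cloud(c)
    for t in ["bar1","stop_box","stop_top","press_bed","pedal_pad","pedal","tray_in","plate","flux_bottle","loupe","ring_mandrel","tool_pot","burnisher","chasing_hammer","bench_block","wax_tin"]:
        for d in r.silhouettes(t,n):
            m=d["pixels"]; q=P[m]; q=q[~np.isnan(q[:,0])]
            h=8 if t=="bar1" else np.percentile(q[:,2],90) if len(q) else 0
            print(n,t,round(d["confidence"],2),m.sum(),np.round(d["bbox"]),np.round(np.nanmedian(q,0)) if len(q) else None,"zmax",round(h), [np.round(x,1) for x in rect(c,m,h)] if m.sum()>20 else "")
E
```

```text
top bar1 0.68 181 [310. 246. 321. 264.] [463. -43.   9.] zmax 8 [array([463. , -42.7]), array([47.4, 26.4]), np.float64(1.8)]
top bar1 0.48 199 [265. 200. 283. 222.] [574.  72.   9.] zmax 8 [array([574.7,  72.3]), array([51.3, 29.5]), np.float64(-34.8)]
top stop_box 0.73 1058 [340. 286. 376. 327.] [ 334. -156.   57.] zmax 88 [array([ 334.9, -153.5]), array([79.5, 76.7]), np.float64(72.2)]
top stop_box 0.56 974 [266. 160. 301. 196.] [654.  47.  57.] zmax 88 [array([648.4,  46. ]), array([87.4, 79. ]), np.float64(-8.0)]
top stop_top 0.7 184 [268. 274. 284. 290.] [388.  49.  89.] zmax 92 [array([387.7,  50. ]), array([35.8, 33.5]), np.float64(47.9)]
top stop_top 0.67 204 [354. 299. 369. 314.] [ 334. -158.   88.] zmax 92 [array([ 334.3, -157.8]), array([36.3, 36. ]), np.float64(-62.2)]
top stop_top 0.47 180 [276. 169. 287. 180.] [661.  47.  89.] zmax 92 [array([660. ,  46.2]), array([37. , 35.7]), np.float64(2.1)]
top press_bed 0.66 354 [184. 136. 250. 148.] [760. 188.  23.] zmax 28 [array([758.3, 186.7]), array([110.5,  25.9]), np.float64(88.5)]
top press_bed 0.63 7066 [346. 173. 437. 2
[... 5260 characters left out ...]
at64(-87.3)]
side chasing_hammer 0.59 858 [418. 172. 509. 192.] [ 353. -397.   20.] zmax 26 [array([ 353.3, -385.7]), array([247.2,  62.9]), np.float64(26.8)]
side chasing_hammer 0.35 166 [304. 185. 312. 206.] [643. -58.  33.] zmax 54 [array([629.4, -42.4]), array([79.9, 23.7]), np.float64(-49.0)]
side bench_block 0.32 208 [210. 257. 224. 273.] [652. 254.  25.] zmax 29 [array([646.5, 257. ]), array([50.3, 31.3]), np.float64(-39.1)]
side wax_tin 0.93 793 [255. 373. 285. 398.] [354. 375.  25.] zmax 27 [array([355. , 373.9]), array([59.1, 50.3]), np.float64(40.4)]
side wax_tin 0.19 1287 [252. 195. 296. 235.] [646.  63.  53.] zmax 82 [array([625.,  85.]), array([123.3, 103.8]), np.float64(-8.7)]
```

Run:
```python
from h import *
c=cap("top","top1",(180,110,500,350)); P=cloud(c)
s=cap("side","side1",(140,110,460,370)); S=cloud(s)
np.savez("sc.npz",P=P,S=S,T=c["frame"],D=s["frame"])
# bed
for nm,Q,cc in (("top",P,c),("side",S,s)):
    m=(abs(Q[...,2]-25)<4)&(Q[...,1]>-310)&(Q[...,1]<-140)&(Q[...,0]>400)&(Q[...,0]<680)
    m=cv2.morphologyEx(m.astype(np.uint8),cv2.MORPH_OPEN,np.ones((3,3)))
    n,l,st,_=cv2.connectedComponentsWithStats(m); k=1+np.argmax(st[1:,4]); mm=l==k
    print(nm,"bed",np.nanmedian(Q[mm][:,2]),[np.round(x,1) for x in rect(cc,mm,25)])
    d=None
    for t in r.silhouettes("pedal",nm)[:1]:
        q=Q[t["pixels"]]; q=q[~np.isnan(q[:,0])]
        A=np.c_[q[:,:2],np.ones(len(q))]; w=np.ones(len(q),bool)
        for _ in range(8):
            sol=np.linalg.lstsq(A[w],q[w,2],rcond=None)[0]; e=abs(A@sol-q[:,2]); w=e<4
        q=q[w]; print(nm,"pedal plane",sol, np.degrees(np.arctan2(sol[1],sol[0])),np.hypot(*sol[:2]),"tan.28",np.tan(.28), q.min(0),q.max(0))
        (cx,cy),ab,ang=cv2.minAreaRect(q[:,:2].astype(np.float32)); print(cx,cy,ab,ang)
    for t in r.silhouettes("plate",nm)[:1]:
        q=Q[t["pixels"]]; q=q[~np.isnan(q[:,0])]
        lo=q[(q[:,2]>45)&(q[:,2]<150)]; f=cv2.fitLine(lo[:,:2].astype(np.float32),cv2.DIST_HUBER,0,.01,.01).ravel(); print("plate",np.degrees(np.arctan2(f[1],f[0])),f[2:],lo[:,0].min(),lo[:,0].max())
```

```text
top bed 25.418434191964366 [array([ 552.1, -218. ]), array([247.3, 127.3]), np.float64(-5.3)]
top pedal plane [-2.81588751e-01 -5.62301398e-02  2.35532709e+02] -168.70720927968043 0.2871481380501266 tan.28 0.28755432574197687 [461.2395514  347.8286018   33.97211875] [625.42190603 468.03843536  83.76634979]
542.3107299804688 406.6497802734375 (154.8559112548828, 92.75269317626953) 13.33668327331543
plate -5.8180394 [ 541.2378  -300.50842] 444.4796710807336 645.1743845915389
side bed 24.68961915003314 [array([ 549.8, -220.2]), array([246.6, 137.2]), np.float64(-5.3)]
side pedal plane [-2.79818498e-01 -6.43879441e-02  2.37560251e+02] -167.04146179641378 0.28713097878999166 tan.28 0.28755432574197687 [458.62538667 348.34016904  34.84694919] [625.1915051  466.13336066  83.34433705]
542.2763671875 406.6812438964844 (155.33912658691406, 92.78684997558594) 12.099895477294922
plate -5.824327 [ 538.3753  -301.10083] 443.2165287670813 644.3373738151976
```

View pics/top1.png

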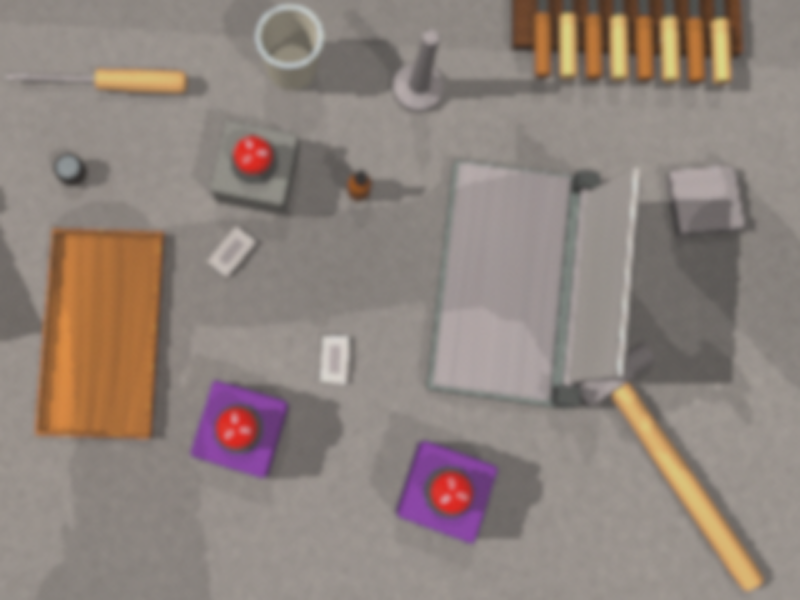

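View pics/side1.png

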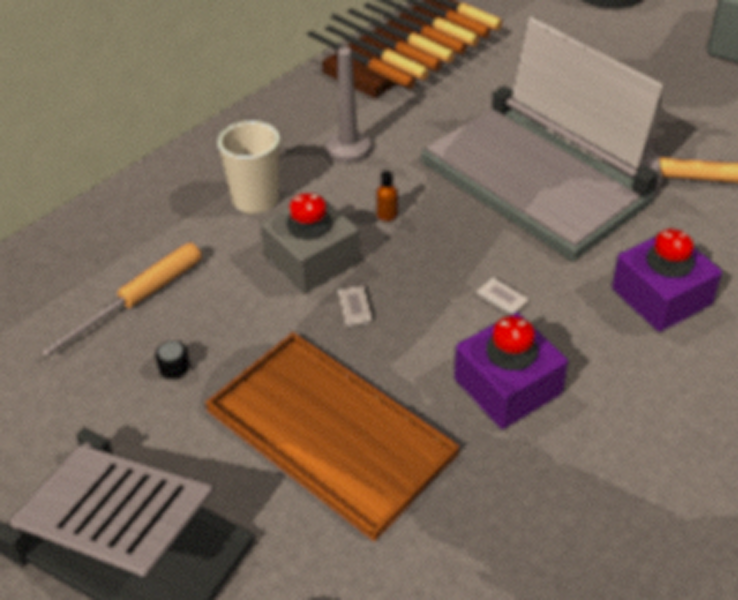

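Both views show exactly two bars; the only blind spot is a small strip behind the plate. I'll refine the stop centre and then do the first press.

Run:
```python
from h import *
print(r.get_orientation(),r.tcp_to_tips,r.get_opening(),r.get_wrist_force())
d=np.load("sc.npz")
for n,Q,im in (("top",d["P"],d["T"]),("side",d["S"],d["D"])):
    c=cap(n)
    im=im.astype(int)
    near=(abs(Q[...,0]-658)<70)&(abs(Q[...,1]-47)<70)
    red=(im[...,0]>120)&(im[...,1]<70)&near
    b=(abs(Q[...,2]-55)<3)&near
    print(n,"red",red.sum(),[np.round(x,1) for x in rect(c,red,81)],"top z",np.nanpercentile(Q[red][:,2],[50,98]), "boxtop",[np.round(x,1) for x in rect(c,b,55)])
    q=Q[near&(Q[...,2]>30)]; print(q[:,:2].min(0),q[:,:2].max(0))
    p=Q[red]; p=p[p[:,2]>70]
    # fit sphere-ish: median xy of top 
    print("top pts",p[p[:,2]>86].mean(0),(p[:,2]>86).sum())
```

```text
[ 1.79996498e+02 -1.04119732e-03  2.44511211e+01] 11.0 85.47551155889917 [ 0.56557975 -0.24488565 -0.28809726]
top red 127 [array([663.7,  47.6]), array([36.7, 35.6]), np.float64(-43.5)] top z [87.9005645  92.75429022] boxtop [array([662.4,  48.4]), array([79.5, 79.4]), np.float64(80.5)]
[617.36287922   4.87900747] [707.0381485   92.71517915]
top pts [660.47837193  48.22028322  88.96693784] 93
side red 140 [array([663.2,  48.6]), array([45.7, 34.9]), np.float64(-46.0)] top z [86.63844079 91.03439716] boxtop [array([659.9,  49.2]), array([82.2, 80.1]), np.float64(-11.5)]
[616.60863482   7.84534882] [709.31821105  93.25572675]
top pts [660.32833305  50.21152199  88.36201591] 84
```

```bash
cat >> h.py <<'E'
S=np.array([662.,48.5])
def fz(n=4):
    return np.mean([np.array(r.get_wrist_force()) for _ in range(n)],0)
def press_stop(yaw=0):
    r.move_gripper(0,30)
    r.goto([*S,200],[180,0,yaw]); r.pause(.2)
    r.move_l([*S,106],max_speed=120); r.pause(.2); b=fz()[2]
    z=103.
    while z>88:
        r.move_l([*S,z],max_speed=20); f=fz(2)[2]-b
        if f>1: print("z",z,"f",round(f,2),np.round(r.get_tcp_pos(),1)[2])
        if f>10.5: break
        z-=1. if z>94.5 else .5
    r.pause(1.5); print("after hold",fz()[2]-b)
    r.move_l([*S,130],max_speed=60); r.pause(.4)
E
python3 - <<'E'
from h import *
press_stop()
r.move_l([*S,200]); 
r.goto([500,0,300],[180,0,0])
print(r.get_clock())
c=cap("top","top2",(240,140,340,215)); c=cap("side","side2",(230,170,330,245));P=cloud(c)
for n in("top","side"):
  c=cap(n); P=cloud(c);im=c["frame"].astype(int)
  red=(im[...,0]>120)&(im[...,1]<70)&(abs(P[...,0]-658)<70)&(abs(P[...,1]-47)<70)
  print(n,np.nanpercentile(P[red][:,2],[50,98]))
E
```

```text
z 101.0 f 2.21 101.2
z 100.0 f 3.53 100.3
z 99.0 f 2.24 99.1
z 95.0 f 4.95 95.4
z 94.0 f 5.32 94.5
z 93.5 f 5.85 94.1
z 93.0 f 6.77 93.6
z 92.5 f 6.06 93.2
z 92.0 f 7.11 92.7
z 91.5 f 9.59 92.5
z 91.0 f 12.63 92.4
after hold 12.671407518974345
15.0833
top nan
side [81.43443839 86.4862048 ]
  return np.nanmean(a, axis, out=out, keepdims=keepdims)
```

```bash
cat >> h.py <<'E'
BED=np.array([551.5,-218.5]); BYAW=-5.5
TRAY=np.array([484.,205.5])
def bedpt(x,y):
    a=np.radians(BYAW); return BED+np.array([np.cos(a)*x-np.sin(a)*y,np.sin(a)*x+np.cos(a)*y])
def pick(xy,yaw,zb,up=150):
    r.move_gripper(48,40)
    r.goto([*xy,zb+up],[180,0,yaw])
    r.move_l([*xy,zb+45],max_speed=150)
    r.move_l([*xy,zb+12.3],max_speed=70)
    r.move_gripper(15,45); print("closed",r.get_opening())
    r.move_l([*xy,zb+60],max_speed=100)
    r.move_l([*xy,zb+up],max_speed=150); print("lifted",r.get_opening())
def place(xy,yaw,zb,up=150):
    r.goto([*xy,zb+up],[180,0,yaw]); o=r.get_opening(); print("over",o)
    if o<24: return False
    r.move_l([*xy,zb+40],max_speed=150)
    r.move_l([*xy,zb+13.3],max_speed=50); o=r.get_opening(); print("down",o)
    r.pause(.1); r.move_gripper(46,40)
    r.move_l([*xy,zb+60],max_speed=80)
    r.move_l([*xy,zb+up],max_speed=150)
    return True
def bars(n,h=8):
    c=r.capture(n); P=cloud(c); out=[]
    for d in r.silhouettes("bar1",n):
        m=d["pixels"]
        if m.sum()<40 or d["confidence"]<.3: continue
        z=np.nanmedian(P[m][:,2]); R=rect(c,m,z); print(n,round(d["confidence"],2),[np.round(x,1) for x in R],"z",round(z,1)); out.append((R,z))
    return out
E
python3 - <<'E'
from h import *
bars("side"); bars("top")
pick([463.3,-42],-1,0)
E
```

```text
side 0.77 [array([427.2, -46.8]), array([48.1, 29.4]), np.float64(-1.1)] z 8.0
side 0.52 [array([573.3,  73. ]), array([55.1, 28.2]), np.float64(-36.4)] z 7.9
top 0.46 [array([ 648. , -435.8]), array([74.1, 72.8]), np.float64(-80.7)] z 20.3
closed 14.680904032148188
lifted 14.91798308907603
```

The bar had been knocked to about (427,-47), so that grasp closed on nothing. I'll look again.

Run:
```python
from h import *
bars("side"); bars("top"); cap("side","s3",(240,160,480,340)); print(r.get_clock())
```

```text
side 0.7 [array([422.8, -40.9]), array([47.7, 34.7]), np.float64(31.9)] z 7.8
side 0.46 [array([573.1,  73.6]), array([55.7, 28.8]), np.float64(-36.4)] z 8.1
top 0.46 [array([575.4,  71.2]), array([48.6, 28.2]), np.float64(-35.3)] z 8.9
20.1917
```

View pics/s3.png

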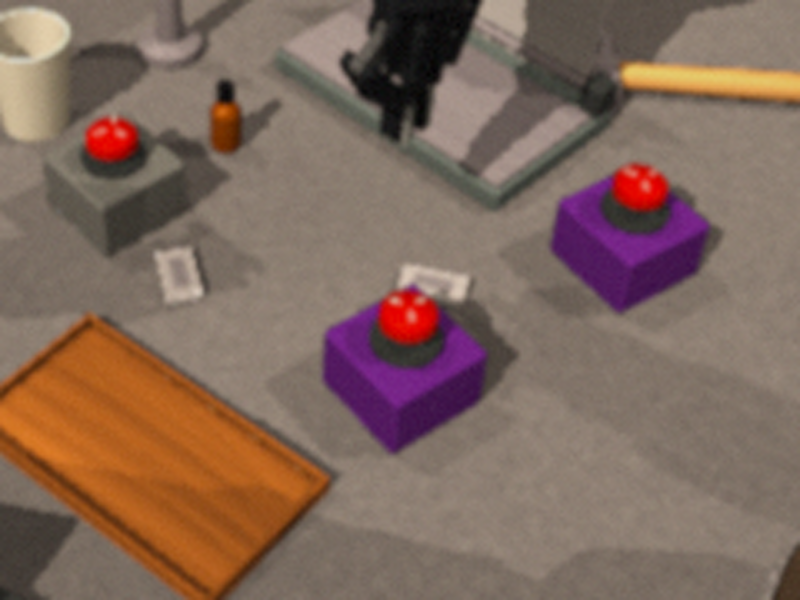

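The side view shows the moved bar at zoomed (435,283), partly hidden by a purple box, and the stop is latched. I'll take the other bar first, then get a clear top view.

Run:
```python
from h import *
pick([574.3,72.3],-35.5,0)
place(bedpt(-45,12),BYAW,25)
bars("top"); bars("side"); cap("top","t4",(230,150,440,310)); print(r.get_clock())
```

```text
closed 26.49554076952568
lifted 26.682570629731625
over 25.969244667229244
down 26.293313482243647
top 0.56 [array([ 501.4, -198.2]), array([34.4, 28.5]), np.float64(0.1)] z 33.5
top 0.53 [array([425.1, -44.9]), array([50.8, 27.3]), np.float64(20.7)] z 8.7
side 0.63 [array([ 507. , -197.9]), array([55.4, 36. ]), np.float64(-8.9)] z 32.3
side 0.48 [array([425.2, -43. ]), array([50.4, 32.5]), np.float64(16.7)] z 7.9
side 0.4 [array([354.5, 373.7]), array([57.8, 48.4]), np.float64(40.4)] z 25.5
29.3417
```

View pics/t4.png

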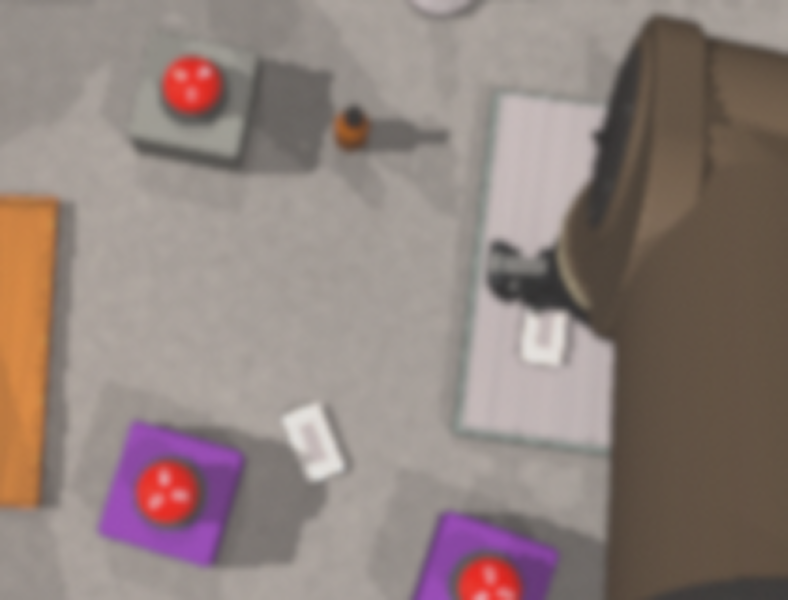

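```bash
python3 - <<'E'
from h import *
c=r.capture("top"); print(ray(c,[[295,272],[287,301],[265,263],[256,292]],55).round())
E
sed -i 's/def pick(xy,yaw,zb,up=150):/def pick(xy,yaw,zb,up=150,op=48):/; s/r.move_gripper(48,40)/r.move_gripper(op,40)/' h.py
python3 - <<'E'
from h import *
pick([425.5,-45],20,0,op=39)
place(bedpt(45,12),BYAW,25)
r.move_l([*bedpt(45,12),260],max_speed=200)
r.goto([520,20,300],[180,0,0])
bars("top"); bars("side"); cap("top","t5",(230,150,500,350));cap("side","s5",(230,100,470,280)); print(r.get_clock())
E
```

```text
[[412.   1.  55.]
 [341.  18.  55.]
 [432.  77.  55.]
 [360.  96.  55.]]
closed 26.260803176948208
lifted 26.246089294318566
over 26.344140118734014
down 26.679833298481054
top 0.47 [array([ 509.6, -200.3]), array([50.4, 29.1]), np.float64(-5.3)] z 33.5
top 0.45 [array([ 594.8, -208.4]), array([50.6, 28.5]), np.float64(-5.9)] z 33.5
side 0.61 [array([ 507.5, -198.3]), array([51.7, 33.1]), np.float64(-8.9)] z 32.5
39.775
```

View pics/t5.png

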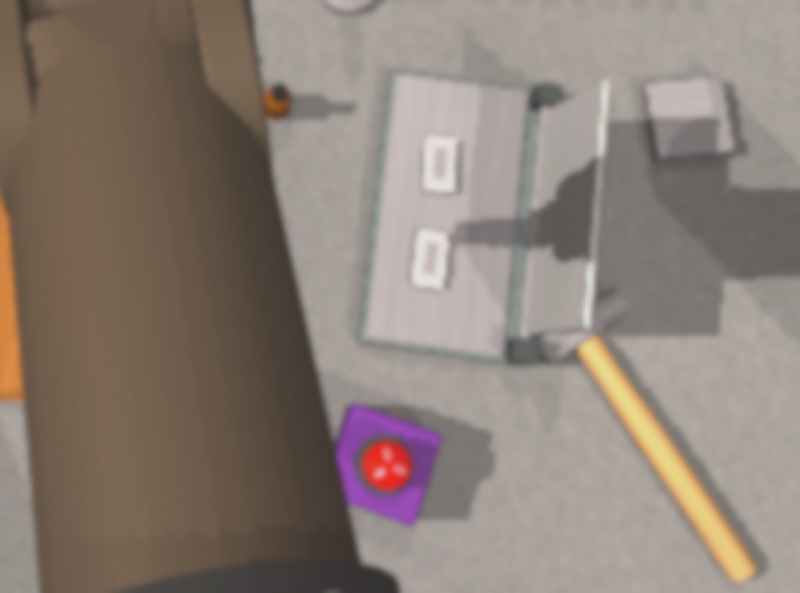

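View pics/s5.png

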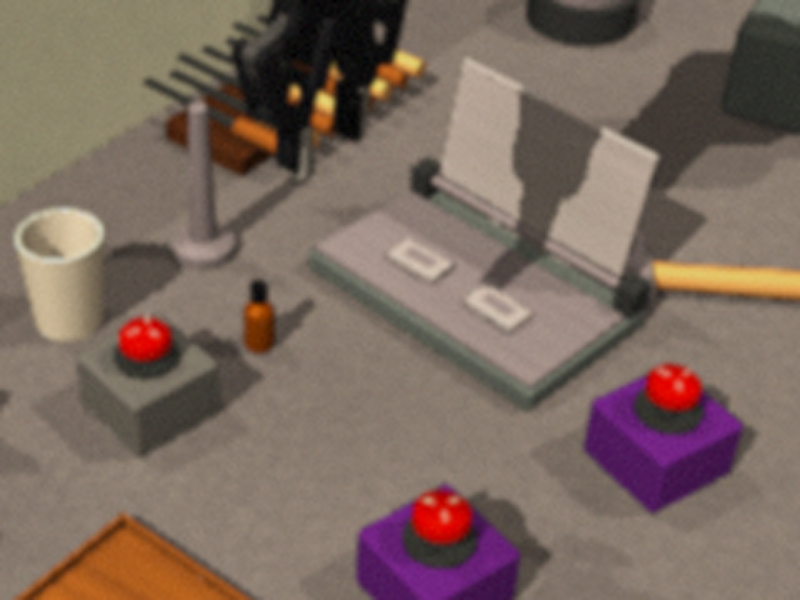

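Both bars lie flat on the bed and the stop is still latched. Next I'll turn the knob.

```bash
cat >> h.py <<'E'
def twist(y0=38,y1=-36):
    r.move_gripper(66,30)
    r.goto([*S,190],[180,0,y0]); r.pause(.2); b=fz()
    r.move_l([*S,76],max_speed=100)
    r.move_gripper(30,35); r.pause(.2); print("grip",r.get_opening(),np.round(fz()-b,1))
    for y in np.linspace(y0,y1,6)[1:]:
        r.move_l([*S,76],[180,0,y],max_speed=60); print(round(y),np.round(r.get_orientation(),1)[2],"F",np.round(fz(2)-b,1),"M",np.round(r.get_torque(),2))
    r.move_l([*S,82.5],max_speed=60); print("lift",r.get_opening(),np.round(fz()-b,1))
    r.move_gripper(66,30); r.pause(.3)
    r.move_l([*S,190],max_speed=150)
E
python3 - <<'E'
from h import *
print(r.inverse_kinematics([*S,76],[180,0,38]),r.inverse_kinematics([*S,76],[180,0,-36]))
t=r.get_clock();twist();print(r.get_clock()-t)
r.goto([520,20,300],[180,0,0])
for n in("side",):
  c=cap(n,"s6",(230,100,470,280)); P=cloud(c);im=c["frame"].astype(int)
  red=(im[...,0]>120)&(im[...,1]<70)&(abs(P[...,0]-658)<70)&(abs(P[...,1]-47)<70)
  print(n,np.nanpercentile(P[red][:,2],[50,98]))
bars("top");bars("side")
E
```

```text
[  3.9674756   39.37807488 -20.05013297  92.42981637  16.23417764
  51.08118991 -74.1526213 ] [  -1.30088048   38.32070093  -11.677949     92.95618648    9.47282679
   49.69315928 -142.67207344]
grip 37.91519609873694 [ 3.5 -4.8  4.9]
23 23.1 F [ 2.5 -4.5  4.3] M [-1.08 -0.72  0.11]
8 8.3 F [ 2.2 -4.3  4.1] M [-0.98 -0.62  0.11]
-6 -6.5 F [ 2.7 -3.7  6. ] M [-0.99 -0.5   0.11]
-21 -21.3 F [ 2.6 -3.   5.6] M [-0.84 -0.51  0.19]
-36 -36.0 F [ 2.4 -3.6  5.4] M [-0.82 -0.59  0.17]
lift 37.58319336058834 [ 5.4 -2.7 -2.6]
7.008299999999998
side [86.71900748 91.27421334]
top 0.74 [array([ 594.8, -208.6]), array([49.8, 28.1]), np.float64(-4.8)] z 33.9
top 0.58 [array([ 510.2, -199. ]), array([52.7, 30.7]), np.float64(-5.6)] z 33.5
side 0.54 [array([ 508.5, -199. ]), array([56.2, 35.8]), np.float64(-11.1)] z 32.1
```

View pics/s6.png

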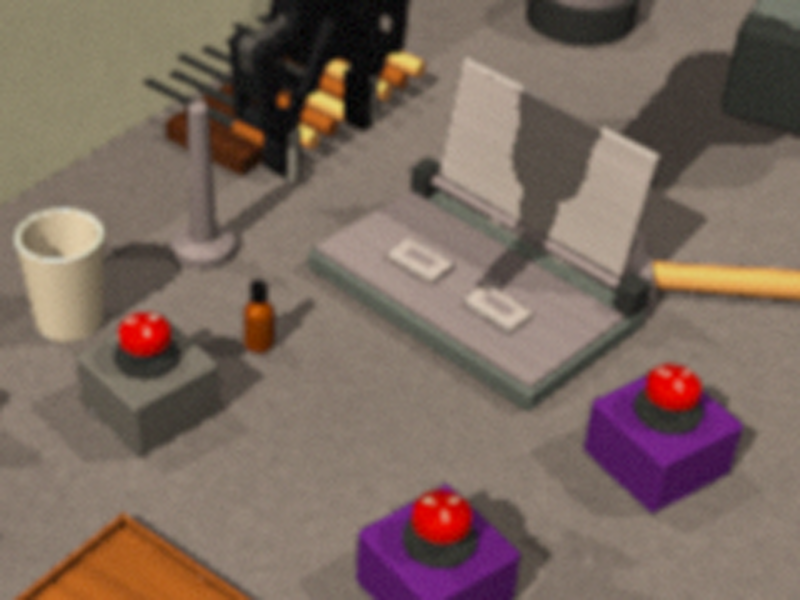

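The stop is back up, with its top at 91 mm as at the start, and the bars haven't moved. Next are the two treadle strokes.

```bash
cat >> h.py <<'E'
PED=np.array([514.,400.6])
def stroke():
    r.move_l([*PED,82],max_speed=80); r.pause(.2); b=fz()[2]
    for z in (75,65,57,53): r.move_l([*PED,z],max_speed=25); print(z,round(fz(2)[2]-b,1))
    z=52.
    while z>43:
        r.move_l([*PED,z],max_speed=15); f=fz(2)[2]-b; print(z,round(f,1),round(r.get_tcp_pos()[2],1))
        if f>24: break
        z-=1
    r.pause(1.1)
    cap("side",f"ped{int(r.get_clock())}")
    r.move_l([*PED,78],max_speed=25); r.move_l([*PED,95],max_speed=60); r.pause(.5)
E
python3 - <<'E'
from h import *
r.move_gripper(0,30)
r.goto([*PED,180],[180,0,12])
stroke(); print(r.get_clock()); bars("top"); cap("top","t7",(100,150,500,350)); cap("side","s7")
E
ls pics
```

```text
75 5.3
65 5.4
57 7.1
53 6.4
52.0 6.9 52.4
51.0 7.0 51.4
50.0 7.9 50.4
49.0 7.4 49.4
48.0 13.7 49.1
47.0 22.6 49.1
46.0 30.9 49.0
58.5083
top 0.67 [array([ 509. , -200.2]), array([50.1, 28.3]), np.float64(-6.2)] z 34.0
top 0.65 [array([ 552.7, -252. ]), array([268.3, 208.1]), np.float64(-5.4)] z 26.5
top 0.53 [array([ 595.1, -208.4]), array([50. , 28.1]), np.float64(-4.8)] z 33.8
ped56.png
s3.png
s5.png
s6.png
s7.png
side0.png
side1.png
side2.png
t4.png
t5.png
t7.png
top0.png
top1.png
top2.png
```

View pics/ped56.png

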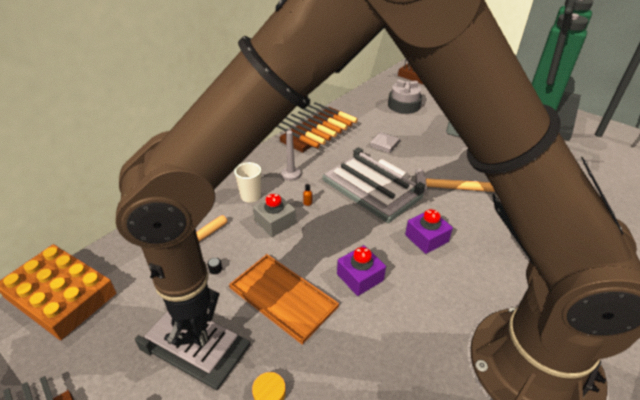

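View pics/s7.png

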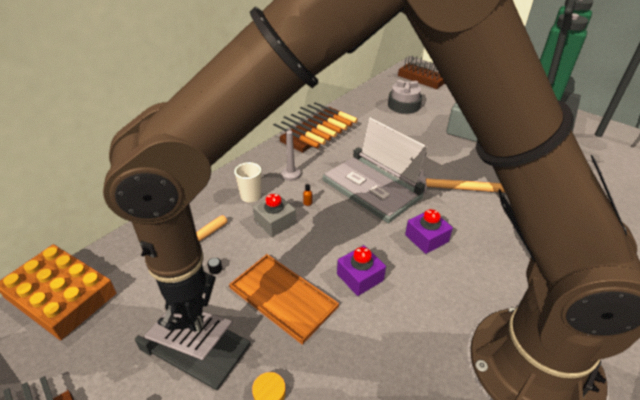

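View pics/t7.png

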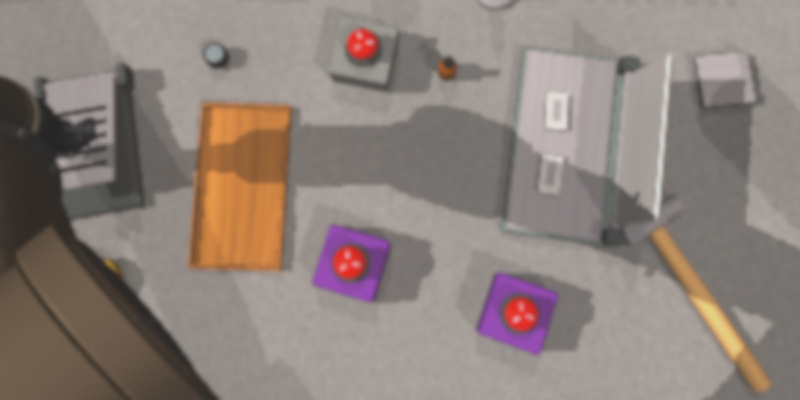

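The plate closed during the hold and has reopened, with the treadle back up. On the second stroke I'll also check behind the closed plate.

```bash
sed -i 's|    cap("side",f"ped{int(r.get_clock())}")|    cap("side","pedS",(300,100,480,235)); cap("top","pedT",(330,150,500,277)); bars("top")|' h.py
python3 - <<'E'
from h import *
stroke(); print(r.get_clock()); r.move_l([*PED,180]);bars("top")
s=cap("side","s8"); P=cloud(s)
for t in r.silhouettes("pedal","side")[:1]: q=P[t["pixels"]]; print(np.nanpercentile(q[:,2],[5,95]))
E
```

```text
75 5.9
65 5.5
57 6.7
53 6.5
52.0 7.1 52.5
51.0 6.5 51.5
50.0 7.2 50.5
49.0 8.1 49.5
48.0 13.9 49.1
47.0 22.2 49.1
46.0 31.0 49.0
66.3917
top 0.7 [array([791. ,  16.2]), array([94.3, 67.5]), np.float64(2.1)] z 55.1
top 0.63 [array([ 509.5, -200.1]), array([50.1, 28.9]), np.float64(-5.9)] z 33.5
top 0.49 [array([ 594.9, -208.4]), array([49.8, 28.5]), np.float64(-5.9)] z 33.5
[40.42892859 79.45279764]
```

View pics/pedS.png

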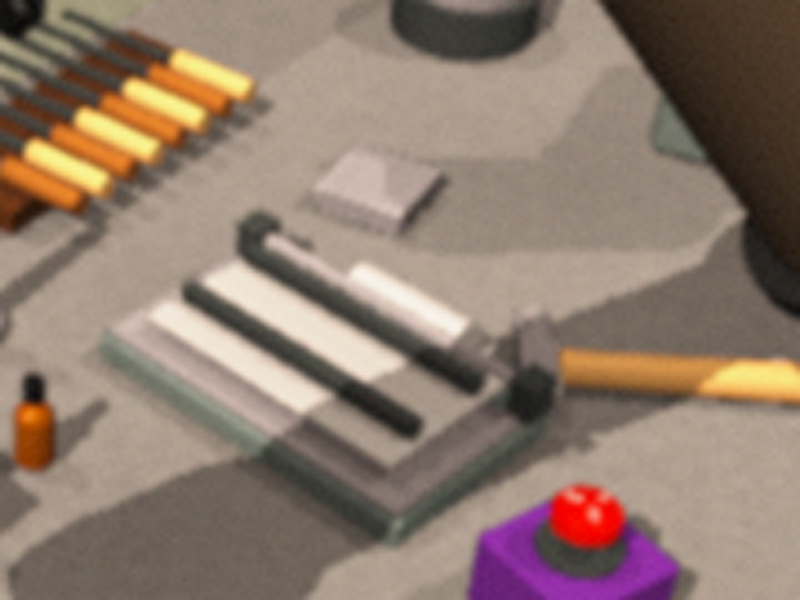

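View pics/pedT.png

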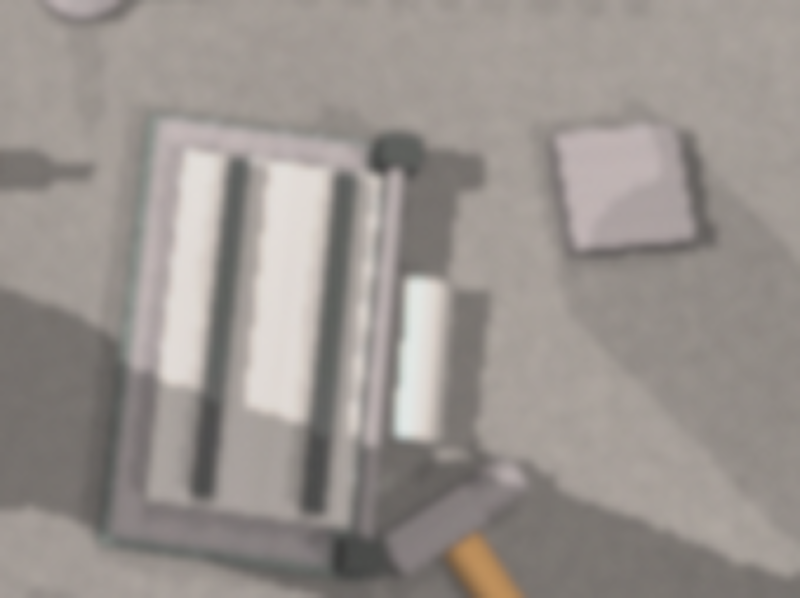

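Behind the closed plate at zoomed (420,358) there is only a bright strip of about 90 x 22 mm. It casts a raised shadow and is the wrong size for a bar (50 x 28 mm), so I take it to be part of the press. Both strokes are done and the treadle is up, so I'll latch the stop again.

Run:
```python
from h import *
press_stop()
r.move_l([*S,200]); r.goto([520,60,300],[180,0,0])
c=cap("side"); P=cloud(c);im=c["frame"].astype(int)
red=(im[...,0]>120)&(im[...,1]<70)&(abs(P[...,0]-658)<70)&(abs(P[...,1]-47)<70)
print(np.nanpercentile(P[red][:,2],[50,98])); bars("top"); bars("side"); print(r.get_clock())
```

```text
z 101.0 f 1.78 101.2
z 100.0 f 3.08 100.3
z 99.0 f 2.55 99.1
z 95.0 f 5.04 95.4
z 94.0 f 5.87 94.6
z 93.5 f 5.94 94.1
z 93.0 f 5.53 93.6
z 92.5 f 5.69 93.1
z 92.0 f 6.78 92.6
z 91.5 f 9.76 92.5
z 91.0 f 12.44 92.5
after hold 13.61199693064046
[81.19942414 86.00354175]
top 0.54 [array([660.2,  37.7]), array([31.9, 12.8]), np.float64(2.1)] z 82.8
top 0.49 [array([ 510.3, -201. ]), array([47.5, 25.4]), np.float64(-5.9)] z 33.5
top 0.45 [array([ 594.6, -209.7]), array([45.9, 26.5]), np.float64(0.3)] z 33.8
side 0.54 [array([ 593. , -206.9]), array([54.9, 35.9]), np.float64(-5.5)] z 32.3
side 0.5 [array([ 509.3, -199.2]), array([50.1, 32.1]), np.float64(-8.0)] z 32.6
side 0.34 [array([646. ,  62.6]), array([122.1, 103.4]), np.float64(-10.8)] z 53.0
78.6333
```

Latched, with the head top at 86 mm. Now I'll move the bars to the tray.

Run:
```python
from h import *
pick([510,-200.3],BYAW,25)
place(TRAY+[-45,0],0,4)
r.goto([500,0,300],[180,0,0]); bars("top"); bars("side")
pick([594.5,-208.4],BYAW,25)
place(TRAY+[45,0],0,4)
r.goto([430,-350,330],[180,0,0])
bars("top"); bars("side"); cap("top","t9",(100,100,440,355)); cap("side","s9"); print(r.get_clock())
```

```text
closed 26.64833638893095
lifted 26.240698946439622
over 26.129171272570417
down 26.216100271162844
top 0.57 [array([437.9, 206.2]), array([46.8, 28.7]), np.float64(2.1)] z 13.3
top 0.55 [array([ 595.9, -208.3]), array([53.9, 29.1]), np.float64(-0.0)] z 33.3
side 0.72 [array([ 590.4, -205.8]), array([47.1, 29.1]), np.float64(0.2)] z 32.6
side 0.62 [array([656.4,  53.7]), array([45.4, 37.2]), np.float64(-46.0)] z 81.6
side 0.56 [array([437.4, 207.9]), array([51.4, 30.7]), np.float64(0.5)] z 12.1
side 0.49 [array([647.9,  61.9]), array([128.6, 107.6]), np.float64(-10.7)] z 52.6
closed 26.196035713371113
lifted 26.25397545424028
over 26.156572329238042
down 26.29642360653941
top 0.67 [array([437.9, 206.4]), array([46.8, 28.8]), np.float64(2.1)] z 13.0
top 0.54 [array([528.1, 206.3]), array([48.6, 28.6]), np.float64(-0.3)] z 13.2
side 0.68 [array([437.9, 207.8]), array([53.7, 30.4]), np.float64(-3.8)] z 12.2
side 0.63 [array([528.2, 207.1]), array([56.5, 33.9]), np.float64(1.9)] z 11.8
101.475
```

View pics/t9.png

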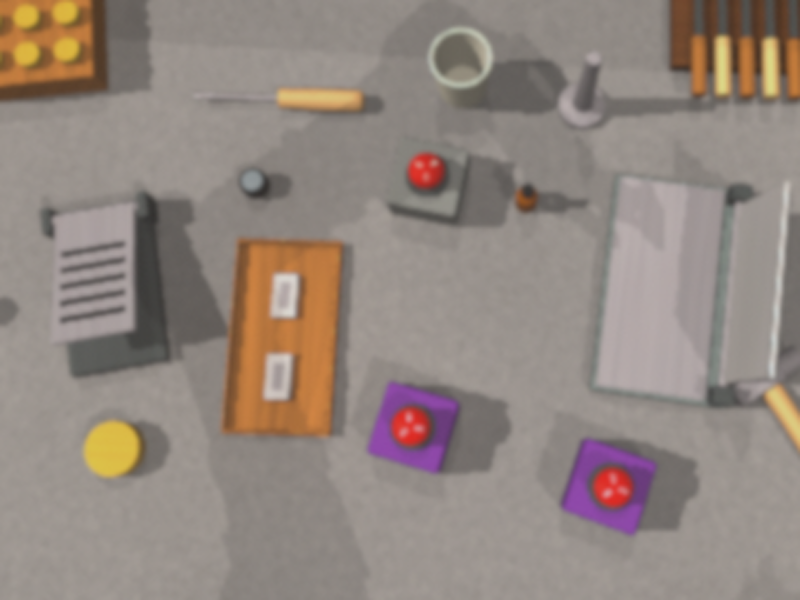

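View pics/s9.png

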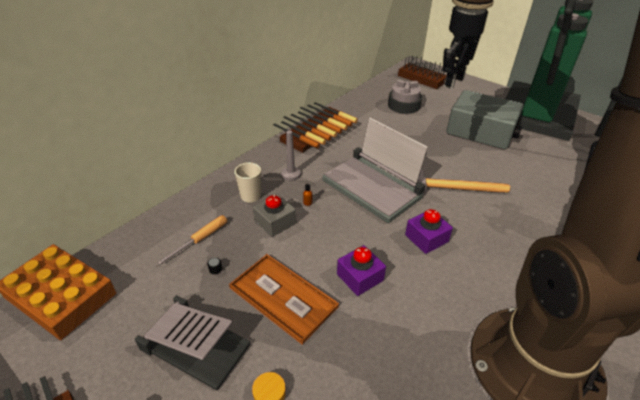

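Run:
```python
from h import *
for n in("top","side"):
  c=cap(n); P=cloud(c);im=c["frame"].astype(int)
  red=(im[...,0]>120)&(im[...,1]<70)&(abs(P[...,0]-658)<70)&(abs(P[...,1]-47)<70)
  print(n,np.nanpercentile(P[red][:,2],[50,98]))
r.hand_in(); print(r.get_clock())
```

```text
top [82.9999843  87.91546957]
side [81.90642805 85.87866839]
the job is handed in; nothing more can be done
the job is handed in; nothing more can be done
```

I carried out the whole sequence and handed the job in at about 102 s of the 210 s allowed. The hand-in reports no verdict. I latched the stop, laid both bars on the bed, turned the stop so it popped up, worked the treadle twice, latched the stop again and moved both bars to the tray.

**Last checks:**
- **Bars:** both lie flat in the tray, at about (438, 206) and (528, 206) mm, with their tops at 12–13 mm.
- **Stop:** the head is about 5 mm lower than when up, in both cameras, so it is latched.
- **Treadle and bystanders:** the treadle is up, and the bystanders in the final pictures look unmoved.

**What went wrong:** one bar was knocked aside before I reached it, so my first grasp closed on nothing and may have nudged it a little. I found it again in the pictures and picked it up normally.

**Not fully confirmed:** I found only two bars. A strip behind the open plate stays hidden from both cameras. With the plate closed it showed only a bright strip of about 90 x 22 mm, which I took for part of the press and did not measure in depth.

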